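# Set the trailing hand of a sprung tilt plate

## Robot

A 6-joint arm with a two-finger parallel gripper is mounted at the origin on a cart in front of the work surface, level with it; the furniture and walls round the work are solid. World frame = base frame: x ahead of the robot, y to its left, z up, the work surface at z = 0. Lengths are in m, angles in rad, forces in N, time in s.
With the tool pointing down it reaches from about 0.25 to 0.775 m from the base axis. Payload 8.9 kg.
Tool frame: the origin (TCP) lies at the very end of the fingers, on their centre line; the grasp point (between the pads) lies 19 mm behind it; z points along the fingers, y is the line along which they close (so a half turn about z gives the same grasp; the last joint's range is limited). The gripper opens to 85 mm and grips with 20 to 120 N. Pads are 22 mm wide; open, the fingers measure 114 mm over their backs; the gripper's body (76 mm by 85 mm) begins 54 mm behind the grasp point. The pads swing forward as they close: fully open they stand 13 mm farther back than shut.
Start: joints at [1.019, 0.291, -0.153, 1.127, 0, 1.431], TCP at [0.211, 0.481, 0.231] pointing down, gripper open.
Joint ranges: [-2.52, 2.52], [-0.91, 1.74], [-1.3, 1.37], [-1.96, 2.02], [-1.52, 1.47], [-3.14, 3.14]. Speed limits (rad/s): [2.22, 2.22, 2.79, 3.14, 3.14, 3.14].

## Interface

Orientations are given as a 3x3 rotation matrix whose columns are the frame's x, y, z axes.
In Python, from bench import bot gives the robot as it stands.
- The arm moves only by the tool play_rows, never from a script. Its argument "moves" is a list of rows, each a list of 7 numbers: the shift along the tool's x, y, z in mm, then the turn, a rotation vector about the tool's x, y, z in degrees, then the finger opening in mm, from 0 to 85.4. In form: [[x, y, z, wx, wy, wz, hand], ...]. A call has 1 to 20 rows; each row is the pose to reach, as a shift and turn from the pose commanded when the call began, along the tool's axes at that moment; what a row does not reach only later rows make up. A row lasts 1/8 s, in which the tool goes at most 62.5 mm and 10.7 degrees, less where a joint would pass 70% of its speed; a pose out of reach is approached as far as the arm can. A call with a gripper value outside its range is refused whole. The fingers move at their own pace and stop on an object; "newtons" is the grip in N (left out, the last holds). Time passes only in rows, so rows that repeat a pose let the fingers close. It gives the time, the measured TCP pose, the force, the opening and the grip force at its end, in the units of the state.
- bot.get_state(): the state, without advancing time (a new reading comes with each control period).
- bot.grab_frame(name): name is "scene" or "side" or "wrist"; returns a dict with "img" (384x512x3 uint8, blue, green, red), "z_map" (384x512 float32, m along the optical axis (not along the pixel's ray), 0 where there is no reading), "fx", "fy", "cx", "cy" (pixels), "k1" (the pictures are not rectified: a ray, as slopes to the right and down, at radius r is drawn at 1 + k1 r^2 times it, then the intrinsics apply), "R" (3x3) and "t" (3): a world point X has camera coordinates R X + t. Camera axes: x right, y down, z forward; pixel columns grow to the right and rows downward; lengths in m; the calibration is good to about 2 mm. A picture is of the moment at which its call begins.
- bot.hand_in(): hands the job in; it is judged then, once.
The state is a dict: "time_s": time; "joint_pos": joint angles; "joint_vel": joint speeds; "tau": joint torques, N m; "tool_pos": TCP position; "tool_rot": TCP orientation; "force": force on the tool from outside, world axes, zero at the start; "moment": the same for the moment, N m; "opening": opening from 0.0 (shut) to 1.0 (fully open); "grasp_force": force on a finger pad.
Only numpy, scipy, OpenCV 4.12 (cv2) and the standard library are available. Lean on these libraries where they do the work, as an engineer would, in place of code of your own. Each camera call takes 0.05 s, during which the arm holds its last target. There are 200 camera calls.

## Task

On the bench stands a tilt gauge: a spring-backed plate with a pointer that lifts a trailing hand along an upright scale. With the fingertips, press down the round pad on the plate's free corner until the trailing hand's tip is level with the tooth of the rider on the scale, then let go so that the plate springs back up and the hand stays at the mark. Touch neither the hand nor the rider, pick nothing up, and leave the gauge and the loupe, canister and jar beside it where they stand.

Things in the scene. Friction and masses are not known exactly. Their poses are not given: they have to be found in the camera images.
- gauge: Tilt gauge standing loose, 2.4 kg: grey base on a wooden block 130 (x) by 285 (y) mm, top of the base at 103 mm. Origin on the bench under the hinge; the block spans y -125 to +160 mm of it. x, away from the robot at yaw 0, is the hinge axis (146 mm up), y left, z up. The tilt plate lies right of the hinge (-y), the upright white scale left of it (y 81 to 143 mm, up to z 211 mm).
- plate (a joint): Tilt (rad) of the sprung aluminium plate (96 by 92 by 6 mm, a ring 39 mm wide, 12 mm high fixed on it): 0 at rest (level), grows as the pad goes down, stop at 0.34. At the pad it takes about 2 N to start, 5.5 N at 0.25. Its pointer bar reaches left under the trailing hand; once they touch, the hand's angle equals the plate's within 0.01.
- pad: The black rubber press pad on the plate's near right corner, a low round button 22 mm across and 9 mm high. Origin at the centre of its underside, on the plate's top; it turns with the plate.
- pad_top (a point): Centre of the pad's top. At rest it is 158 mm above the bench, 34 mm in front of (-x) and 88 mm right of (-y) the gauge's origin. It moves down about 0.88 mm for each 0.01 rad of plate tilt.
- trail (a joint): Angle of the dark steel trailing hand, a thin bar on the same hinge axis that reaches 117 mm to the left in front of the scale: 0 is level, grows as the tip rises. It starts at 0 to 0.04 rad. The pointer lifts it and friction leaves it wherever it was lifted to; nothing but a touch brings it down again.
- trail_tip (a point): The tip of the trailing hand, 118 mm from the hinge axis.
- rider (a joint): Angle of the brass rider about the same hinge axis, in the same sense and zero as the hand; it is set somewhere from 0.12 to 0.26 rad. The hand is level with the rider's tooth when both joints read the same.
- rider_tooth (a point): The tip of the tooth (3 mm thick) of the rider, a brass clip 14 by 10 mm on the outer left edge of the scale, with a thin brass arm behind it to the hinge; 118 mm from the hinge axis. The hand's tip comes to this point when it is at the mark.
- post (a point): Foot, at bench height, of the fixed upright post (35 mm square) of the stall frame at the front right of the bench, not to be run into: it stands 0.48 m from the base axis and rises to a front beam that crosses the bench's front edge (x about 0.39 m) 0.83 m above the bench. The work lies left of the post, under the beam.
- loupe: Black eye loupe, 33 mm wide and 28 mm high, standing loose near the gauge. Origin at the centre of its underside.
- canister: Cream canister with a brown lid, 37 mm wide and 51 mm high, standing loose near the gauge. Origin at the centre of its underside.
- jar: Low brown jar with a tan lid, 34 mm wide and 40 mm high, standing loose near the gauge. Origin at the centre of its underside.

How it is judged:
On the way:
1. the fingers press the pad down and the trailing hand has been lifted well off its start (contact force between pad and the fingers above 0.5 N and value of joint each of plate, trail above 0.07 rad), for 0.1 s.
At the end, for the whole second after the job is handed in: The trailing hand's tip rests within 4 mm of the rider's tooth, the plate is back up (below 0.02 rad), and the gauge and the three things beside it stand within 15 mm of where they were (distance between trail_tip and rider_tooth below 0.004 m and value of joint plate below 0.02 rad and angle between gauge's own z axis and vertical below 0.03 rad and distance of each of gauge, loupe, canister, jar from where it was at the start of the episode below 0.015 m and value of joint rider above 0.1 rad and linear speed of gauge below 0.01 m/s); the robot touches nothing.
It fails at once if the robot touches the trailing hand or the rider (contact force between any of trail, rider and the arm above 0.3 N or contact force between any of trail, rider and the fingers above 0.3 N).
It fails at once if the gauge is shoved, tipped or lifted (distance of gauge from where it was at the start of the episode above 0.015 m or angle between gauge's own z axis and vertical above 0.06 rad).
It fails at once if the loupe, canister or jar is moved or picked up (distance of any of loupe, canister, jar from where it was at the start of the episode above 0.015 m).
It also fails if it takes over 40 s, if anything falls off the work surface, if the arm or the gripper's body presses on something with over 40 N, if the wrist force passes 120 N, or if a joint passes its speed limit or range.

## Working session

There is one attempt and no reset: what is moved stays moved. The work goes in short steps, Python scripts to look and compute and a tool call to move; the robot and the scene stay as the last step left them, time stands still between calls to the robot, and variables do not carry over. Pictures are saved under pics/ and viewed, at most 10 in all, crops included, and the job is handed in when it is done.

Besides the shell and the picture viewer there is one more tool, called after "Request:" as name(argument=value, ...), one argument or row to a line, values as JSON. play_rows: Moves the arm, as the interface text tells. Its arguments: {"type":"object","properties":{"moves":{"type":"array","items":{"type":"array","items":{"type":"number"}}},"newtons":{"type":"number"}},"required":["moves"]}

```bash
mkdir -p pics; cat > h.py <<'E'
import numpy as np,cv2
from bench import bot
def ray(f,u,v):
    K=np.array([[f['fx'],0,f['cx']],[0,f['fy'],f['cy']],[0,0,1.]])
    p=cv2.undistortPoints(np.array([[[u,v]]],float),K,np.array([f['k1'],0,0,0,0.]))[0,0]
    R=np.array(f['R']);t=np.array(f['t'])
    return -R.T@t, R.T@np.array([p[0],p[1],1])
def onz(f,u,v,z):
    o,d=ray(f,u,v); return o+d*(z-o[2])/d[2]
def dep(f,u,v):
    o,d=ray(f,u,v); return o+d*f['z_map'][int(round(v)),int(round(u))]
def proj(f,X):
    c=np.array(f['R'])@X+np.array(f['t']);x=c[:2]/c[2];x=x*(1+f['k1']*(x@x))
    return np.array([f['fx']*x[0]+f['cx'],f['fy']*x[1]+f['cy']])
E
python3 - <<'E'
from h import *
import pickle
fs={n:bot.grab_frame(n) for n in("scene","side","wrist")}
pickle.dump(fs,open('f0.pkl','wb'))
for n in fs: cv2.imwrite(f'pics/{n}0.png',fs[n]['img']); f=fs[n];print(n,-np.array(f['R']).T@f['t'],np.array(f['R'])[2],f['fx'])
s=bot.get_state();print(s['tool_pos'],s['tool_rot'],s['time_s'],s['force'])
a=np.hstack([fs['scene']['img'],fs['side']['img']])
E
```

```text
scene [-0.08949108 -0.90765391  0.99375542] [ 0.42507628  0.6714327  -0.60703236] 445.04950590208364
side [ 0.53124679 -0.93404165  0.85393062] [-0.00366773  0.80502091 -0.5932351 ] 456.8937035351445
wrist [0.13357506 0.51293962 0.37372394] [ 0.29688935 -0.13095154 -0.94589027] 317.754320385022
[0.2104327  0.48059893 0.23086075] [[-9.15981548e-01  4.01220028e-01 -5.41850271e-04]
 [ 4.01220369e-01  9.15981129e-01 -8.86841919e-04]
 [ 1.40505884e-04 -1.02973220e-03 -9.99999460e-01]] 0.15 [ 0.29581234  0.34336652 -0.02064404]
```

View pics/scene0.png

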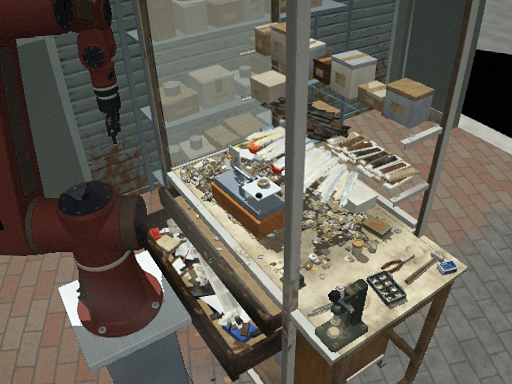

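View pics/side0.png

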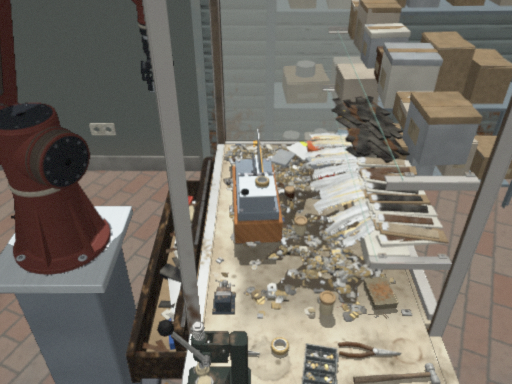

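The gauge is at about (250,200) in scene and (257,200) in side. The black pad is near (250,197) in scene and (243,192) in side. I'll enlarge both crops.

```bash
python3 - <<'E'
from h import *
import pickle
fs=pickle.load(open('f0.pkl','rb'))
r=lambda im,x,y,w,h,k:cv2.resize(im[y:y+h,x:x+w],None,fx=k,fy=k,interpolation=cv2.INTER_CUBIC)
cv2.imwrite('pics/c1.png',np.hstack([r(fs['scene']['img'],200,140,100,100,4),r(fs['side']['img'],210,120,100,130,4)[:400]]))
for n,u,v in(('scene',250,196),('side',243,192)):
    f=fs[n];print(n,dep(f,u,v),onz(f,u,v,.158))
E
```

```text
scene [0.50423899 0.08695381 0.10501114] [0.46883952 0.02765314 0.158     ]
side [0.49405424 0.01486389 0.15734767] [0.49408907 0.01397527 0.158     ]
```

View pics/c1.png

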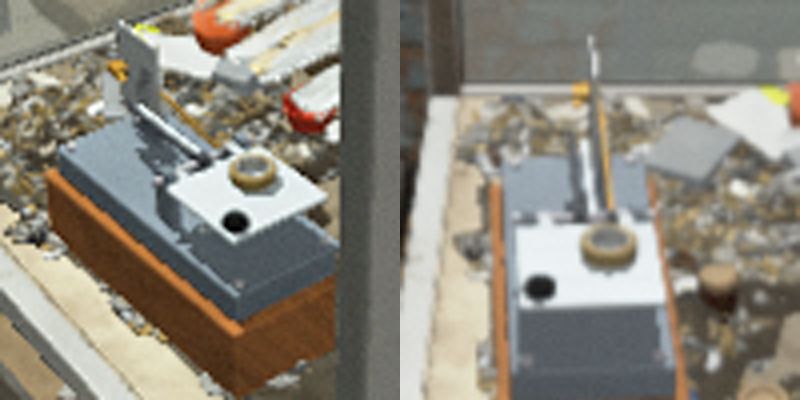

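View pics/wrist0.png

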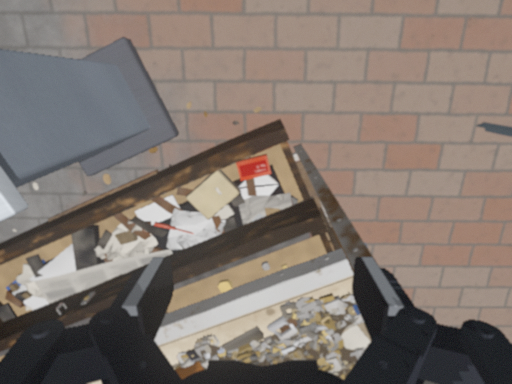

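The crop shows the pad at side (245,192) and scene (259,195.5). The orange rider is at scene (229.5,157.5) and side (255,143). The hand lies low, near level. Next I'll get the gauge yaw and pad position.

```bash
python3 - <<'E'
from h import *
import pickle
fs=pickle.load(open('f0.pkl','rb'))
for n,p in(('side',(245,192)),('scene',(259,195.5))):
    f=fs[n];print(n,'pad',onz(f,*p,.158))
    pts=[]
    vs,us=np.where((f['img'].min(2)>150))
    for u,v in zip(us,vs):
        if f['z_map'][v,u]>0:
            P=dep(f,u,v)
            if .135<P[2]<.165 and abs(P[0]-.53)<.12 and abs(P[1]-.03)<.12: pts.append(P)
    pts=np.array(pts); print(len(pts),pts.mean(0),cv2.minAreaRect(pts[:,:2].astype(np.float32)*1000))
r=[ray(fs['side'],255,143),ray(fs['scene'],229.5,157.5)]
A=np.stack([r[0][1],-r[1][1]],1);s=np.linalg.lstsq(A,r[1][0]-r[0][0],rcond=None)[0]
print('rider',r[0][0]+s[0]*r[0][1],r[1][0]+s[1]*r[1][1])
s=bot.get_state();T=np.array(s['tool_rot']);f=fs['wrist'];R=np.array(f['R'])
print('cam in tool',T.T@(-R.T@f['t']-s['tool_pos']),'\n',T.T@R.T)
E
```

```text
side pad [0.49923686 0.01401141 0.158     ]
635 [0.52772242 0.0580425  0.15025602] ((527.920166015625, 78.67341613769531), (96.67736053466797, 141.606201171875), 3.6084368228912354)
scene pad [0.49297358 0.01381575 0.158     ]
432 [0.52655286 0.05932533 0.14866362] ((528.2161254882812, 77.47377014160156), (98.40523529052734, 136.43487548828125), 2.5755817890167236)
rider [0.52341183 0.24612399 0.168207  ] [0.52273447 0.2445822  0.16556124]
cam in tool [ 0.08339599 -0.00136047 -0.14285014] 
 [[ 1.53981547e-04 -9.45845023e-01 -3.24618498e-01]
 [ 9.99999983e-01  1.13777309e-04  1.42831796e-04]
 [-9.81625243e-05 -3.24618514e-01  9.45845025e-01]]
```

```bash
cat >> h.py <<'E'
from scipy.spatial.transform import Rotation as Ro
def move(p,T):
    s=bot.get_state();C=np.array(s['tool_rot'])
    print('shift',np.round(C.T@(np.array(p)-s['tool_pos'])*1000,1),'turn',np.round(Ro.from_matrix(C.T@T).as_rotvec(degrees=True),1))
def pitch(a,yaw=0):  # tool tilted forward a deg, x_tool back towards robot
    return Ro.from_euler('z',yaw,degrees=True).as_matrix()@Ro.from_euler('y',-a,degrees=True).as_matrix()@np.array([[-1,0,0],[0,1,0],[0,0,-1.]])
E
python3 -c "
from h import *
print(pitch(40)); move([.416,.2,.28],pitch(40))"
```

```text
[[-0.76604444  0.          0.64278761]
 [ 0.          1.          0.        ]
 [-0.64278761  0.         -0.76604444]]
shift [-300.9 -174.6  -49. ] turn [ -8.3 -39.4 -22.7]
```

Request:
play_rows(
  moves=[
    [-40, -25, -10, -1, -5, -3, 85],
    [-90, -50, -20, -2, -11, -6, 85],
    [-140, -80, -30, -4, -17, -10, 85],
    [-190, -110, -35, -5, -23, -13, 85],
    [-240, -140, -40, -6, -29, -17, 85],
    [-280, -165, -45, -8, -35, -20, 85],
    [-300, -175, -49, -8.3, -39.4, -22.7, 85],
    [-300, -175, -49, -8.3, -39.4, -22.7, 85],
    [-300, -175, -49, -8.3, -39.4, -22.7, 85],
    [-300, -175, -49, -8.3, -39.4, -22.7, 85],
  ],
)

```text
time_s: 1.4
tool_pos: [0.4154, 0.2012, 0.2805]
tool_rot: [[-0.767, -0.001, 0.642], [-0.0, 1.0, 0.002], [-0.642, 0.001, -0.767]]
force: [-0.2, 0.0, 0.5]
opening: 0.996
grasp_force: 0.0
```

```bash
python3 - <<'E'
from h import *
import pickle
f=bot.grab_frame('wrist');pickle.dump(f,open('f1.pkl','wb'))
cv2.imwrite('pics/w1.png',cv2.resize(f['img'],None,fx=1.5,fy=1.5))
E
```

```text
(no output)
```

View pics/w1.png

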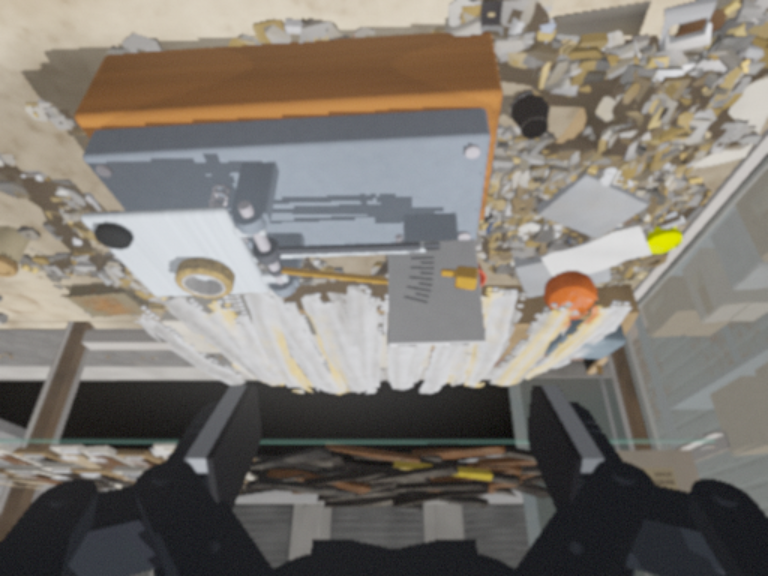

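The picture is upside down. In its 1.5x pixels it shows the pad at (113,236), the hand's tip at (437,244), the rider clip at (467,279) with its tooth at (443,273), and the hinge near (262,243). The loupe is at (530,115).

```bash
python3 - <<'E'
from h import *
import pickle
f=pickle.load(open('f1.pkl','rb'));g=lambda u,v:dep(f,u/1.5,v/1.5)
for n,u,v in [('pad',113,236),('hand',300,250),('hand',340,248),('hand',380,246),('hand',420,244),('tip',435,243),('tooth',447,273),('tooth',443,273),('clip',467,279),('clip',467,270),('scale',430,300),('scale',450,320)]:
    print(n,g(u,v).round(4))
print('pad plane',onz(f,113/1.5,236/1.5,.158))
i=f['img'];c=i[140:220,240:330]
cv2.imwrite('pics/c2.png',cv2.resize(c,None,fx=8,fy=7,interpolation=cv2.INTER_CUBIC))
E
```

```text
pad [0.4912 0.0285 0.1572]
hand [0.5194 0.1374 0.1476]
hand [0.5168 0.1645 0.1478]
hand [0.5152 0.1912 0.1474]
hand [0.5226 0.2184 0.1403]
tip [0.5121 0.2275 0.1473]
tooth [0.5185 0.2349 0.1667]
tooth [0.5181 0.2322 0.167 ]
clip [0.5169 0.2472 0.1723]
clip [0.5162 0.2476 0.1659]
scale [0.5305 0.2241 0.18  ]
scale [0.5295 0.2361 0.1953]
pad plane [0.49019129 0.02922582 0.158     ]
```

View pics/c2.png

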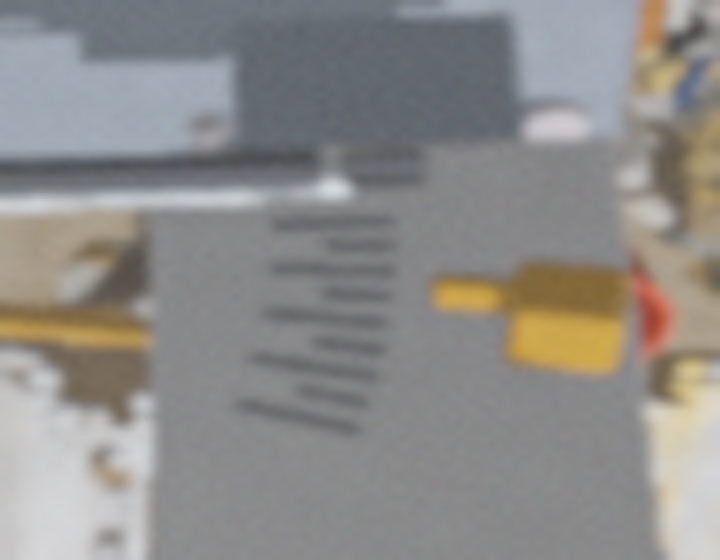

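The tooth sits at about z = 0.167, which puts the rider near 0.18 rad. The hand is near 0.01. The views disagree on the pad's y (0.014 or 0.029), so I'll go above the pad with closed fingers and look from close by.

```bash
python3 -c "
from h import *
move([.415,.1,.32],pitch(20));move([.492,.027,.23],pitch(0))"
```

```text
shift [ -25.1 -101.1  -30.7] turn [ 0.1 19.9  0. ]
shift [ -26.3 -174.3   87.6] turn [ 0.1 39.9  0.1]
```

Request:
play_rows(
  moves=[
    [-10, -40, -12, 0, 7, 0, 0],
    [-20, -80, -25, 0, 14, 0, 0],
    [-25, -110, -25, 0, 22, 0, 0],
    [-26, -150, 20, 0, 32, 0, 0],
    [-26, -174, 70, 0, 39, 0, 0],
    [-26, -174, 87, 0, 40, 0, 0],
    [-26, -174, 87, 0, 40, 0, 0],
    [-26, -174, 87, 0, 40, 0, 0],
    [-26, -174, 87, 0, 40, 0, 0],
  ],
)

```text
time_s: 2.58
tool_pos: [0.491, 0.0269, 0.232]
tool_rot: [[-1.0, -0.002, 0.003], [-0.002, 1.0, 0.0], [-0.003, 0.0, -1.0]]
force: [0.0, 0.5, 0.6]
opening: 0.0
grasp_force: 0.0
```

```bash
python3 - <<'E'
from h import *
import pickle
f=bot.grab_frame('wrist');pickle.dump(f,open('f2.pkl','wb'))
cv2.imwrite('pics/w2.png',cv2.resize(f['img'],None,fx=1.5,fy=1.5))
s=bot.get_state();print(s['tool_pos'],s['force'],proj(f,np.array(s['tool_pos']))*1.5)
def blobs(f,T,box):
    m=(f['img'].max(2)<T).astype(np.uint8)
    n,l,st,c=cv2.connectedComponentsWithStats(m)
    for i in range(1,n):
        if st[i,4]>8:
            p=onz(f,*c[i],.158)
            if abs(p[0]-.495)<.04 and abs(p[1]-.022)<.04: print(box,st[i],c[i].round(1),p.round(4),dep(f,*c[i]).round(4))
blobs(f,50,'wrist2');blobs(pickle.load(open('f1.pkl','rb')),60,'wrist1')
for n,f in pickle.load(open('f0.pkl','rb')).items():
    if n!='wrist': blobs(f,60,n)
E
```

```text
[0.49099294 0.02682502 0.23190742] [-0.10208551  0.62417777  0.62549362] [397.47355338 387.07534455]
wrist2 [248 198  19  16  55] [253.7 204. ] [0.4898 0.0192 0.158 ] [0.49   0.0192 0.1573]
wrist2 [249 215   7   7  15] [251.5 217.9] [0.5008 0.0175 0.158 ] [0.5015 0.0175 0.1564]
wrist1 [ 66 150   8   3   9] [ 69.3 150.7] [0.4805 0.0287 0.158 ] [0.4865 0.0241 0.1532]
scene [256 193   6   5  22] [258.4 195.3] [0.4919 0.0157 0.158 ] [0.4929 0.0174 0.1565]
side [242 190   6   4  22] [244.7 191.5] [0.4985 0.0162 0.158 ] [0.4984 0.0177 0.1569]
```

View pics/w2.png

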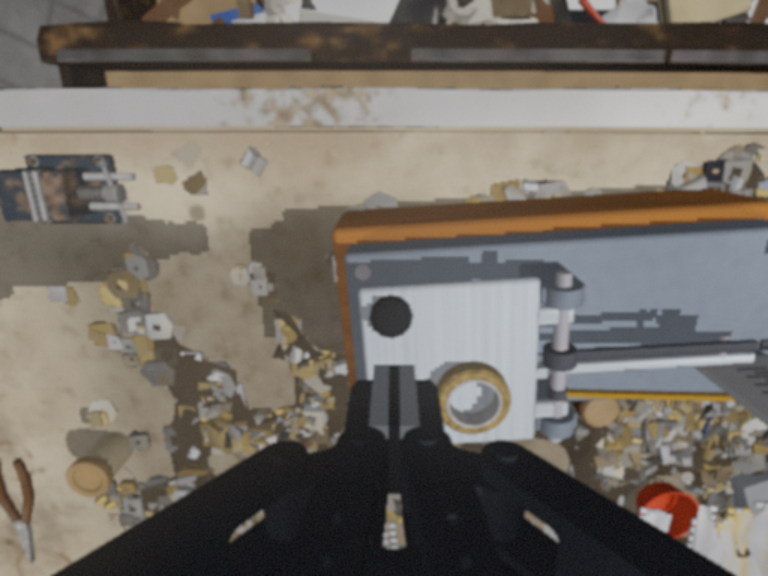

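The pad is at (390,316) in 1.5x pixels and the closed fingertips are at (393,375). The plate, ring and hinge are clear of them.

```bash
python3 - <<'E'
from h import *
import pickle
f=pickle.load(open('f2.pkl','rb'))
p=onz(f,390/1.5,316/1.5,.158);print(p,dep(f,390/1.5,316/1.5))
for n,u,v in[('hinge',563,290),('hinge',560,410),('c',362,292),('c',365,440)]:print(n,onz(f,u/1.5,v/1.5,.15))
move([p[0],p[1],.165],pitch(0))
E
```

```text
[0.49501319 0.02386186 0.158     ] [0.49475356 0.02386558 0.15863597]
hinge [0.48418623 0.11027365 0.15      ]
hinge [0.55376655 0.11693662 0.15      ]
c [0.48536765 0.00984017 0.15      ]
c [0.57327631 0.00974822 0.15      ]
shift [-3.8 -3.  66.9] turn [0.  0.2 0.1]
```

Request:
play_rows(
  moves=[
    [-2, -2, 20, 0, 0, 0, 0],
    [-3, -3, 45, 0, 0, 0, 0],
    [-3, -3, 62, 0, 0, 0, 0],
    [-3, -3, 68, 0, 0, 0, 0],
    [-3, -3, 68, 0, 0, 0, 0],
  ],
)

```text
time_s: 3.25
tool_pos: [0.4941, 0.0235, 0.163]
tool_rot: [[-1.0, -0.001, 0.001], [-0.001, 1.0, 0.001], [-0.001, 0.001, -1.0]]
force: [-0.2, -0.1, 0.7]
opening: -0.004
grasp_force: 0.0
```

Request:
play_rows(
  moves=[
    [0, 0, 2, 0, 0, 0, 0],
    [0, 0, 4, 0, 0, 0, 0],
    [0, 0, 6, 0, 0, 0, 0],
    [0, 0, 7, 0, 0, 0, 0],
    [0, 0, 8, 0, 0, 0, 0],
    [0, 0, 8, 0, 0, 0, 0],
  ],
)

```text
time_s: 4.0
tool_pos: [0.4943, 0.0233, 0.1543]
tool_rot: [[-1.0, -0.001, 0.0], [-0.001, 1.0, 0.001], [-0.0, 0.001, -1.0]]
force: [-0.0, -1.6, 2.4]
opening: 0.003
grasp_force: 1.0
```

Request:
play_rows(
  moves=[
    [0, 0, 2, 0, 0, 0, 0],
    [0, 0, 4, 0, 0, 0, 0],
    [0, 0, 6, 0, 0, 0, 0],
    [0, 0, 7, 0, 0, 0, 0],
    [0, 0, 7, 0, 0, 0, 0],
    [0, 0, 7, 0, 0, 0, 0],
  ],
)

```text
time_s: 4.75
tool_pos: [0.4942, 0.0234, 0.1473]
tool_rot: [[-1.0, -0.001, -0.0], [-0.001, 1.0, 0.001], [0.0, 0.001, -1.0]]
force: [0.6, -2.8, 4.0]
opening: -0.0
grasp_force: 1.7
```

```bash
python3 - <<'E'
from h import *
import pickle
f=bot.grab_frame('wrist');pickle.dump(f,open('f3.pkl','wb'))
g=bot.grab_frame('scene');pickle.dump(g,open('g3.pkl','wb'))
c=cv2.resize(g['img'][135:210,205:295],None,fx=5,fy=5,interpolation=cv2.INTER_CUBIC)
w=f['img'];w=cv2.resize(w,(450,375))[:375]
cv2.imwrite('pics/c3.png',np.hstack([c[:,:350],w]))
E
```

```text
(no output)
```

View pics/c3.png

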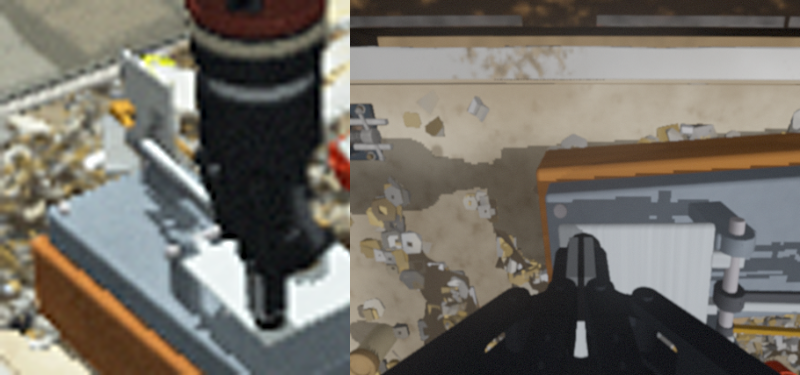

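The fingertips are on the pad and the plate is tilted. I'll release and go back to the first viewpoint to compare the hand with the tooth.

```bash
python3 -c "
from h import *
move([.416,.2,.28],pitch(40))"
```

```text
shift [  78.1  176.7 -132.6] turn [  0. -40.   0.]
```

Request:
play_rows(
  moves=[
    [0, 0, -10, 0, 0, 0, 0],
    [0, 0, -30, 0, 0, 0, 0],
    [0, 0, -80, 0, 0, 0, 0],
    [10, 10, -120, 0, -5, 0, 0],
    [40, 50, -150, 0, -15, 0, 0],
    [70, 100, -150, 0, -25, 0, 0],
    [78, 150, -140, 0, -35, 0, 0],
    [78, 177, -133, 0, -40, 0, 0],
    [78, 177, -133, 0, -40, 0, 0],
    [78, 177, -133, 0, -40, 0, 0],
    [78, 177, -133, 0, -40, 0, 0],
  ],
)

```text
time_s: 6.22
tool_pos: [0.4171, 0.1995, 0.2811]
tool_rot: [[-0.766, 0.002, 0.643], [0.002, 1.0, -0.0], [-0.643, 0.001, -0.766]]
force: [-0.4, 0.3, -0.8]
opening: -0.002
grasp_force: 0.0
```

```bash
python3 - <<'E'
from h import *
import pickle
f=bot.grab_frame('wrist');pickle.dump(f,open('f4.pkl','wb'))
print(bot.get_state()['tool_pos'],bot.get_state()['time_s'])
c=f['img'][130:220,160:340]
cv2.imwrite('pics/c4.png',cv2.resize(c,None,fx=4,fy=4,interpolation=cv2.INTER_CUBIC))
E
```

```text
[0.41711382 0.1993081  0.28099895] 6.275
```

View pics/c4.png

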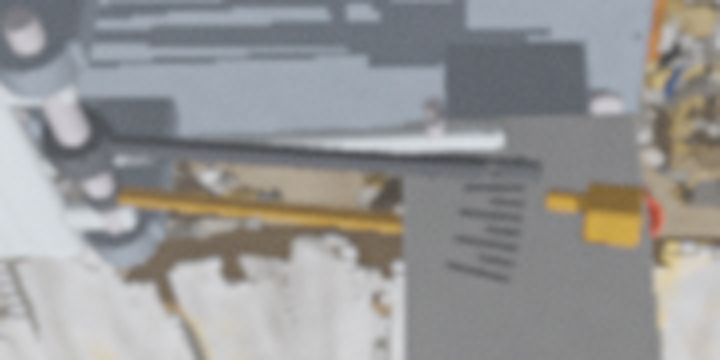

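The dark hand now runs from (110,145) to its tip at (540,168) in the crop, and the tooth tip is at (547,202). The hand is still below the tooth.

```bash
python3 - <<'E'
from h import *
import pickle
f=pickle.load(open('f4.pkl','rb'))
for n,x,y in[('h',200,150),('h',300,157),('h',400,162),('h',450,164),('h',500,166),('h',530,167),('tooth',555,202),('tooth',565,202),('clip',610,200),('arm',200,204),('arm',300,214),('arm',380,222)]:
    p=dep(f,160+x/4,130+y/4);print(n,p.round(4))
# in plane through hand/tooth: normal ~ yaw 4deg x axis
for n,x,y in[('hinge',113,143),('tip',540,168),('tooth',549,202)]:
    o,d=ray(f,160+x/4,130+y/4);N=np.array([np.cos(.06),np.sin(.06),0]);P=np.array([.515,.23,0]);print(n,(o+d*((P-o)@N)/(d@N)).round(4))
E
```

```text
h [0.5184 0.146  0.1512]
h [0.5168 0.1711 0.1545]
h [0.5149 0.1958 0.1574]
h [0.5136 0.2079 0.159 ]
h [0.5139 0.22   0.1595]
h [0.5124 0.2271 0.1608]
tooth [0.5187 0.2334 0.1667]
tooth [0.5174 0.2356 0.1676]
clip [0.5157 0.2462 0.1682]
arm [0.5419 0.1427 0.1518]
arm [0.5397 0.1695 0.1564]
arm [0.538  0.1905 0.16  ]
hinge [0.5214 0.1232 0.1468]
tip [0.515  0.2298 0.1593]
tooth [0.5149 0.2314 0.1692]
```

The hand is at about 0.118 rad and the rider at about 0.175. That needs about 4.5 mm more press, so TCP z ≈ 0.143.

```bash
python3 -c "
from h import *
move([.494,.0235,.170],pitch(0))"
```

```text
shift [  12.1 -175.8  134.6] turn [ 0.  40.  -0.1]
```

Request:
play_rows(
  moves=[
    [-10, -40, -12, 0, 7, 0, 0],
    [-20, -80, -25, 0, 14, 0, 0],
    [-25, -110, -25, 0, 22, 0, 0],
    [-26, -150, 20, 0, 32, 0, 0],
    [-26, -175, 70, 0, 39, 0, 0],
    [-26, -176, 87, 0, 40, 0, 0],
    [-5, -176, 112, 0, 40, 0, 0],
    [12, -176, 134, 0, 40, 0, 0],
    [12, -176, 134, 0, 40, 0, 0],
    [12, -176, 134, 0, 40, 0, 0],
  ],
)

```text
time_s: 7.52
tool_pos: [0.4938, 0.0236, 0.171]
tool_rot: [[-1.0, 0.001, 0.001], [0.001, 1.0, 0.001], [-0.001, 0.001, -1.0]]
force: [0.2, 0.8, -0.1]
opening: 0.001
grasp_force: 0.0
```

Now down from 0.171 to 0.143, which is 28 mm, then release and lift.

Request:
play_rows(
  moves=[
    [0, 0, 8, 0, 0, 0, 0],
    [0, 0, 13, 0, 0, 0, 0],
    [0, 0, 17, 0, 0, 0, 0],
    [0, 0, 21, 0, 0, 0, 0],
    [0, 0, 24, 0, 0, 0, 0],
    [0, 0, 26, 0, 0, 0, 0],
    [0, 0, 27, 0, 0, 0, 0],
    [0, 0, 28, 0, 0, 0, 0],
    [0, 0, 28, 0, 0, 0, 0],
    [0, 0, 28, 0, 0, 0, 0],
  ],
)

```text
time_s: 8.78
tool_pos: [0.4933, 0.0244, 0.142]
tool_rot: [[-1.0, -0.001, 0.0], [-0.001, 1.0, 0.001], [-0.0, 0.001, -1.0]]
force: [1.5, -2.9, 3.6]
opening: -0.001
grasp_force: 2.2
```

Request:
play_rows(
  moves=[
    [0, 0, -10, 0, 0, 0, 0],
    [0, 0, -30, 0, 0, 0, 0],
    [0, 0, -80, 0, 0, 0, 0],
    [10, 10, -120, 0, -5, 0, 0],
    [40, 50, -150, 0, -15, 0, 0],
    [70, 100, -150, 0, -25, 0, 0],
    [78, 150, -145, 0, -35, 0, 0],
    [78, 177, -137, 0, -40, 0, 0],
    [78, 177, -137, 0, -40, 0, 0],
    [78, 177, -137, 0, -40, 0, 0],
    [78, 177, -137, 0, -40, 0, 0],
  ],
)

```text
time_s: 10.15
tool_pos: [0.416, 0.2005, 0.2796]
tool_rot: [[-0.766, 0.001, 0.642], [0.002, 1.0, -0.0], [-0.642, 0.001, -0.766]]
force: [0.2, 0.7, 0.7]
opening: -0.001
grasp_force: 0.0
```

```bash
python3 - <<'E'
from h import *
import pickle
f=bot.grab_frame('wrist');pickle.dump(f,open('f5.pkl','wb'))
c=f['img'][130:220,160:340]
cv2.imwrite('pics/c5.png',cv2.resize(c,None,fx=4,fy=4,interpolation=cv2.INTER_CUBIC))
E
```

```text
(no output)
```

View pics/c5.png

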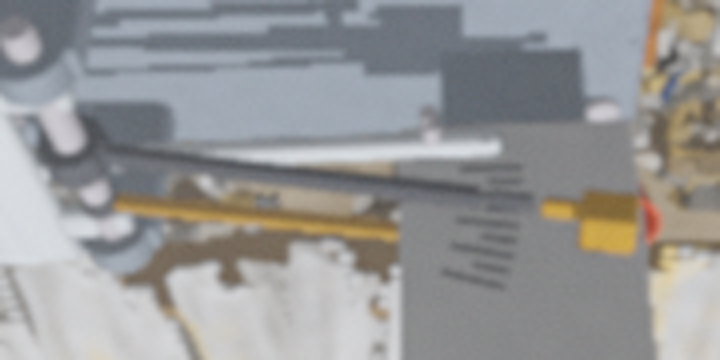

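The hand's tip at (535,202) has come almost level with the tooth at (545,209).

```bash
python3 - <<'E'
from h import *
import pickle
f=pickle.load(open('f5.pkl','rb'))
for n,x,y in[('h',200,161),('h',300,174),('h',400,186),('h',450,192),('h',500,198),('h',530,202),('tooth',550,209),('tooth',560,209),('tooth',568,209),('arm',200,211),('arm',300,222),('arm',380,231)]:
    print(n,dep(f,160+x/4,130+y/4).round(4))
print('pad corner plate z',[dep(f,u,157).round(4)[2] for u in(90,110,130)])
E
```

```text
h [0.517  0.1474 0.1533]
h [0.5164 0.1723 0.1577]
h [0.5148 0.1968 0.1623]
h [0.5127 0.2088 0.1656]
h [0.5149 0.2209 0.1658]
h [0.5129 0.2278 0.1684]
tooth [0.5177 0.2331 0.1672]
tooth [0.5181 0.2355 0.1669]
tooth [0.5173 0.2374 0.1675]
arm [0.5417 0.1437 0.152 ]
arm [0.5403 0.1705 0.1564]
arm [0.5395 0.1914 0.1597]
pad corner plate z [np.float64(0.149), np.float64(0.1495), np.float64(0.1479)]
```

The hand's tip and the tooth agree within about 1 mm in height (0.168 and 0.167), and the plate is level. I'm handing it in.

```bash
python3 -c "
from bench import bot
print(bot.hand_in())"
```

```text
the job is handed in; nothing more can be done
None
```

The job is handed in; no verdict came back. By my last wrist-camera measurement the trailing hand's tip rests about 1 mm from level with the rider's tooth, the plate is back up, and the arm stands clear, though I did not re-measure the gauge, loupe, canister and jar.

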